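Feed a culture vial into the row with one turn of the flywheel

TASK

Stand the loose tall culture vial upright in the empty loading bay of the hand-cranked feeder and let go of it. Then take the crank handle and turn the flywheel counter-clockwise (seen from above) through exactly one revolution, slowly and smoothly, following the wheel's own circle by feel without straining the sprung handle outwards or inwards, so that the pusher feeds the vial into the row and comes fully back; stop with the handle where it started, not beyond, and let go. Leave the jars and the other things alone, and do not push the vial along by hand.

Things in the scene. Friction and masses are not known exactly. Their poses are not given: they have to be found in the camera images.
- feeder: the feeder: aluminium bed 10 mm thick, with a lane along its +y axis. Origin on the bench under the loading bay's centre, z up. Steel lane walls, 6 mm thick, inner faces at x = +-16.5 mm, tops 40 mm above the bench, from y = -39 to +166 mm. The pusher's face (block 29 mm wide, top 50 mm above the bench) is at y = -22 mm when back; one revolution drives it 44 mm to +y (at half a turn) and back
- bay (a point): centre of the loading bay's floor, 10 mm above the bench. The bay, open above, is 44 mm long along the lane (pusher to first row vial) and 33 mm wide; axes as the feeder's
- axle_nominal (a point): where the flywheel's vertical axle nominally stands: feeder x = 0, y = -180 mm, 82 mm up (top of the disc). The stand can be shifted on its bed, so the true axle may be up to 25 mm off in x and in y; it is not measured. Steel disc 150 mm across, boss 36 mm across to 94 mm up. A pointer on the stand and a small black mark on the rim show where the handle started, which may be any way round
- flywheel (a joint): angle of the flywheel, rad: 0 at the start, grows counter-clockwise seen from above; 6.283 after one full revolution. A stop blocks it below -0.06 and another above 7.08. Turning takes about 0.2 to 0.35 N m (3 to 6 N along the handle's circle), mostly friction; it stays where it is left.
- crankpin (a joint): the short sprung slide that carries the handle on the disc, m: 0 at rest, + outwards from the axle. It yields along the radius only, 1 mm for each 4 N that the handle is pulled outwards or pushed inwards; more than 3 mm (12 N) either way strains it
- handle: the crank handle on the flywheel: upright black round grip, 20 mm across and 46 mm high, spins freely about its own vertical axis. Its axis runs exactly 60 mm from the axle (slide at rest). Origin: on its axis, at its foot, 86 mm above the bench. Its own yaw is arbitrary and says nothing of the flywheel's angle.
- handle_mid (a point): middle of the crank handle, on its axis, 23 mm above its foot (109 mm above the bench)
- vial: the vial to load: its frame, origin at the centre of its underside, z its axis, upright at the start
- vial_mid (a point): the same vial's centre, half-way up: tall sealed green vial with a white cap, 28 mm across and 90 mm high in all (cap 25 mm across, the top 12 mm), about 70 g, standing loose on the bench on the robot's side of the lane among two squat jars
- row_vial_1: first vial of the row already in the lane, the same 28 x 90 mm vial, origin at its underside; it and the next are pushed on by 28 mm or so when a vial is fed
- row_vial_2: second vial of the row in the lane, likewise
- jar_a: squat jar 50 mm across, 58 mm high, on the bench; leave alone. Origin at its underside
- jar_b: the other squat jar, the same size; leave alone. Origin at its underside
- beaker: glass beaker 72 mm across, 95 mm high, behind the lane; leave alone. Origin at its underside

How it is judged:
By the outcome, as a careful person would: the job done as asked, in the order asked, and still so for the second after the job is handed in, with the robot touching nothing.
It also fails if it takes over 72 s, if anything falls off the work surface, if the arm or the gripper's body presses on something with over 40 N, if the wrist force passes 120 N, or if a joint passes its speed limit or range.

ROBOT

A 6-joint arm with a two-finger parallel gripper is mounted at the origin on the work surface. World frame = base frame: x ahead of the robot, y to its left, z up, the work surface at z = 0. Lengths are in m, angles in rad, forces in N, time in s.
With the tool pointing down it reaches from about 0.275 to 1 m from the base axis. Payload 8.4 kg.
Tool frame: the origin (TCP) lies on the centre line of the jaws, within the pads' length; the fingertips stand 17 mm ahead of it and the grasp point (between the pads) lies 2 mm behind it (bot.tcp_to_tips is the z of the fingertips in the tool frame, in m); z points along the fingers, y is the line along which they close (so a half turn about z gives the same grasp; the last joint's range is limited). The gripper opens to 85 mm and grips with 20 to 120 N. Pads are 22 mm wide; open, the fingers measure 114 mm over their backs; the gripper's body (76 mm by 85 mm) begins 54 mm behind the grasp point. The pads swing forward as they close: fully open they stand 13 mm farther back than shut.
Start: joints at [1.151, 0.353, 1.633, -0, 1.155, -0.002], TCP at [0.254, 0.571, 0.248] pointing down, gripper open.
Joint ranges: [-2.63, 2.63], [-0.92, 2.1], [0.06, 2.66], [-1.3, 4.44], [0, 2.69], [-3.02, 3.02]. Speed limits (rad/s): [2.22, 2.22, 2.79, 3.14, 3.14, 3.14].

INTERFACE

Orientations are given as a unit quaternion [x, y, z, w].
In Python, from workcell import bot, hand, kinematics, get_obs, vision, hand_in gives the robot as it stands. The module is installed in compiled form; this text tells all that it offers. Calls block until the motion is done:
- bot.reach(position, orientation): joint-space move of the TCP to a pose.
- bot.servo_line(position, ori=None, velocity=0.15): straight line of the TCP; ori=None keeps the orientation; velocity is the mean speed in m/s.
- bot.goto_joints(angles): joint-space move.
- hand.move_gripper(opening, strength=None): finger opening in m; strength is the grip in N (None keeps the last); returns when the fingers have stopped.
- bot.dwell(seconds).
- kinematics.solve_ik(position, orientation): joint angles nearest the present ones, or None.
- get_obs(): the state.
- vision.read_camera(name): name is "scene" or "top"; returns a dict with "frame" (400x640x3 uint8, red, green, blue), "intrinsics" (3x3 intrinsics, pixels), "view" (4x4, takes a point from world to camera coordinates). Camera axes: x right, y down, z forward; pixel columns grow to the right and rows downward; lengths in m; the calibration is good to about 2 mm. A picture is of the moment at which its call begins. There is no depth.
A pose or a line that the arm cannot do raises bot.IKError and nothing moves.
- hand_in(): hands the job in; it is judged then, once.
The state is a dict: "time_s": time; "joint_pos": joint angles; "joint_vel": joint speeds; "joint_efforts": joint torques, N m; "position": TCP position; "orientation": TCP orientation; "wrist_force": force on the tool from outside, world axes, zero at the start; "ft_torque": the same for the moment, N m; "gripper_width": finger opening in m; "grip_force": force on a finger pad.
Only numpy, scipy, OpenCV 4.12 (cv2) and the standard library are available. Lean on these libraries where they do the work, as an engineer would, in place of code of your own. Each camera call takes 0.05 s, during which the arm holds its last target. There are 200 camera calls.

## Working session

There is one attempt and no reset: what is moved stays moved. The work goes in short steps, each a Python script; the robot and the scene stay as the last script left them, time stands still between calls to the robot, and variables do not carry over. Pictures are saved under pics/ and viewed, at most 10 in all, crops included, and the job is handed in when it is done.

```bash
mkdir -p pics
python3 - <<'E'
from workcell import *
import cv2,numpy as np
for n in("scene","top"):
    r=vision.read_camera(n); cv2.imwrite(f"pics/{n}0.png",r["frame"][:,:,::-1])
    np.savez(f"{n}.npz",K=r["intrinsics"],V=r["view"],f=r["frame"]); print(n,r["intrinsics"].round(1).tolist(),r["view"].round(4).tolist())
o=get_obs();print(o["time_s"],o["orientation"],o["wrist_force"],o["gripper_width"],bot.tcp_to_tips)
E
```

```text
scene [[454.9, 0.0, 322.8], [0.0, 454.9, 206.3], [0.0, 0.0, 1.0]] [[0.3264, 0.9452, 0.0014, -0.2554], [0.8049, -0.2772, -0.5248, -0.4114], [-0.4956, 0.1724, -0.8512, 1.2588], [0.0, 0.0, 0.0, 1.0]]
top [[387.7, 0.0, 317.1], [0.0, 387.7, 191.0], [0.0, 0.0, 1.0]] [[0.0219, -0.9995, -0.0216, 0.0902], [-0.9842, -0.0177, -0.1764, 0.5897], [0.176, 0.0251, -0.9841, 0.7494], [0.0, 0.0, 0.0, 1.0]]
0.1 [ 2.07396543e-01  9.78256771e-01 -5.89356784e-04 -1.29879304e-04] [-0.06128642 -0.26803313  0.23326459] 0.08530948781261678 0.017
```

View pics/scene0.png

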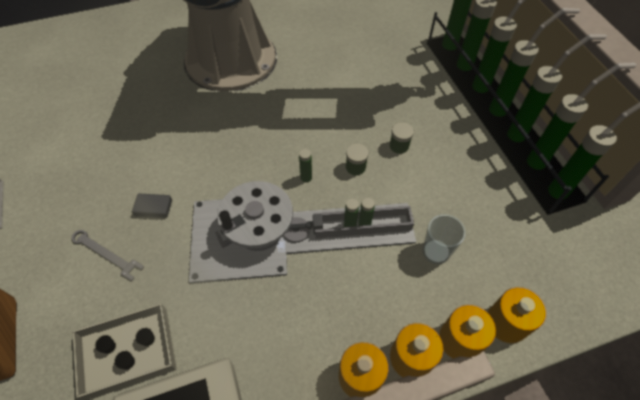

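View pics/top0.png

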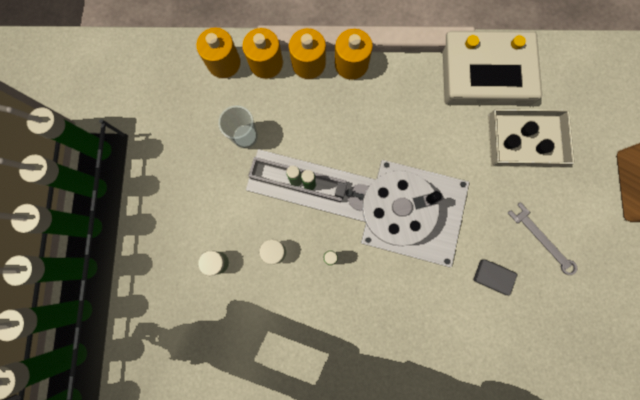

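The top view shows the lane running left (+y), row vials at about (293,174) and (308,180), wheel boss at (402,207), handle at about (433,198), vial cap at (331,257), and jars at (210,263) and (272,252). I'll enlarge both views.

Run:
```python
import cv2
a=cv2.imread("pics/top0.png")[140:280,240:480]; cv2.imwrite("pics/topc.png",cv2.resize(a[:, :],(792,462),interpolation=cv2.INTER_CUBIC))
a=cv2.imread("pics/scene0.png")[130:290,180:430]; cv2.imwrite("pics/scenec.png",cv2.resize(a,(800,512),interpolation=cv2.INTER_CUBIC))
```

```text
(no output)
```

View pics/topc.png

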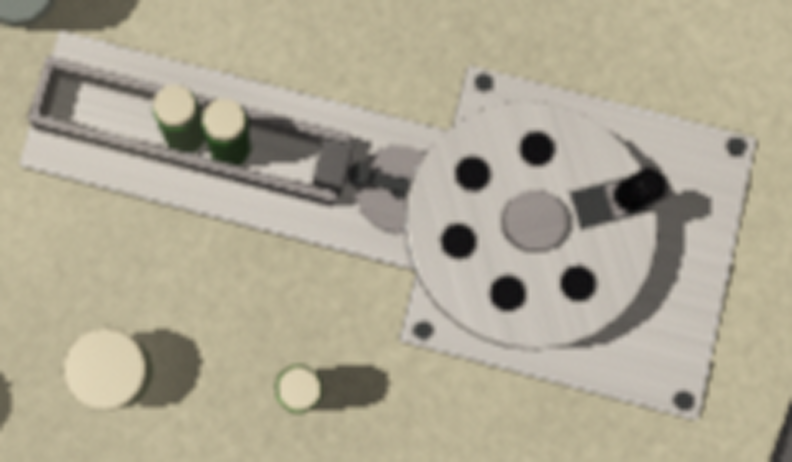

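View pics/scenec.png

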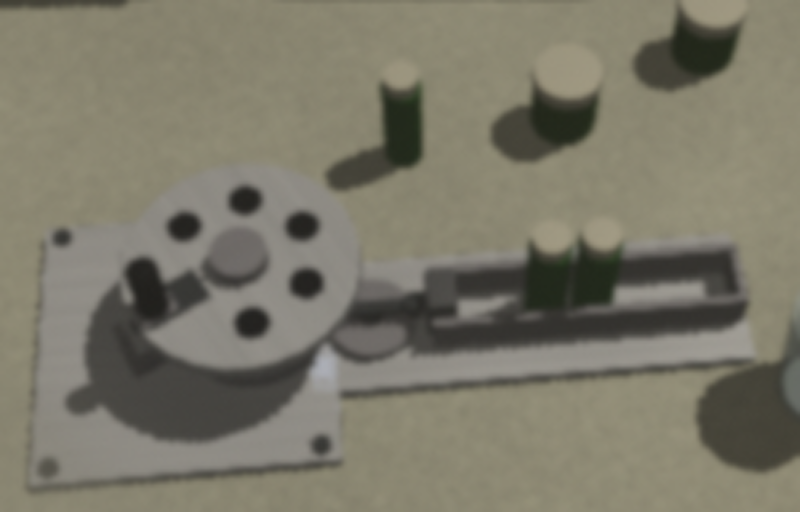

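```bash
cat > fit.py <<'E'
import numpy as np
from scipy.optimize import least_squares
C={n:np.load(n+".npz") for n in("top","scene")}
S={"top":(3.3,240,140),"scene":(3.2,180,130)}
def proj(n,p):
    q=C[n]["V"]@np.append(p,1); q=C[n]["K"]@q[:3]; return q[:2]/q[2]
def crop(n,uv):
    s,a,b=S[n]; return np.array([(uv[0]+.5)/s+a-.5,(uv[1]+.5)/s+b-.5])
def F(p,x,y,z): c,s=np.cos(p[2]),np.sin(p[2]); return np.array([p[0]+c*x-s*y,p[1]+s*x+c*y,z])
O=[]# fn(p)->world, cam, crop px
r1=lambda p:F(p,0,.036,.09); r2=lambda p:F(p,0,.064,.09)
ax=lambda p:F(p,p[3],-.18+p[4],.094)
hd=lambda p:F(p,p[3]+.06*np.cos(p[5]),-.18+p[4]+.06*np.sin(p[5]),.132)
hf=lambda p:F(p,p[3]+.06*np.cos(p[5]),-.18+p[4]+.06*np.sin(p[5]),.086)
v=lambda p:np.array([p[6],p[7],.09])
vb=lambda p:np.array([p[6],p[7],.0])
w1=lambda p:F(p,.0225,.166,.04); w2=lambda p:F(p,-.0225,.166,.04); w3=lambda p:F(p,-.0225,-.039,.04)
O=[("r1",r1,"top",(224,119)),("r2",r2,"top",(175,104)),("ax",ax,"top",(537,219)),("hd",hd,"top",(652,183)),("v",v,"top",(299,387)),
("w1",w1,"top",(50,62)),("w2",w2,"top",(33,124)),("w3",w3,"top",(335,200)),
("r1",r1,"scene",(551,236)),("r2",r2,"scene",(602,231)),("ax",ax,"scene",(237,249)),("hd",hd,"scene",(143,268)),("v",v,"scene",(401,74)),
("w2",w2,"scene",(735,243)),("w1",w1,"scene",(747,300))]
def res(p): return np.concatenate([proj(c,f(p))-crop(c,uv) for _,f,c,uv in O])
s=least_squares(res,[.5,.1,-.2,0,0,-1.5,.3,.1],loss="soft_l1"); P=s.x
if __name__=="__main__":
    print(P.round(4)); r=res(P).reshape(-1,2)
    for o,e in zip(O,r): print(o[0],o[2],e.round(2))
    print("axle",ax(P),"handle",hd(P),"bay",F(P,0,0,.01), "pixel m ~2mm")
    np.save("P.npy",P)
    for j in ((210,263),(272,252)):
        K,V=C["top"]["K"],C["top"]["V"];d=V[:3,:3].T@np.linalg.solve(K,[*j,1]);c=-V[:3,:3].T@V[:3,3];print("jar",c+d*(.058-c[2])/d[2])
E
python3 fit.py
```

```text
[ 0.6019  0.0845 -0.2347 -0.0125  0.0238 -1.039   0.4535  0.0731]
r1 top [0.61 0.79]
r2 top [1.9  1.91]
ax top [-0.41  0.23]
hd top [-0.25 -0.53]
v top [-0.07  0.02]
w1 top [-1.38 -1.64]
w2 top [-2.17 -0.59]
w3 top [-0.15  0.23]
r1 scene [-0.34  2.56]
r2 scene [-2.27  2.96]
ax scene [0.02 0.12]
hd scene [-0.94 -0.28]
v scene [-0.06  0.05]
w2 scene [ 0.48 -1.28]
w1 scene [ 1.04 -0.65]
axle [ 0.55347657 -0.06453037  0.094     ] handle [ 0.57104633 -0.12190026  0.132     ] bay [0.60189272 0.08445001 0.01      ] pixel m ~2mm
jar [0.43658495 0.31326793 0.058     ]
jar [0.46101813 0.18962836 0.058     ]
```

```bash
sed -i 's/F(p,0,.036,.09)/F(p,0,.036,.10)/;s/F(p,0,.064,.09)/F(p,0,.064,.10)/' fit.py; python3 fit.py
```

```text
[ 0.6019  0.084  -0.2354 -0.0125  0.0243 -1.0382  0.4535  0.0731]
r1 top [ 0.63 -0.32]
r2 top [1.74 0.75]
ax top [-0.41  0.23]
hd top [-0.25 -0.53]
v top [-0.07  0.02]
w1 top [-1.14 -1.7 ]
w2 top [-1.93 -0.65]
w3 top [0.07 0.24]
r1 scene [-0.28 -0.03]
r2 scene [-2.07  0.37]
ax scene [0.02 0.12]
hd scene [-0.94 -0.28]
v scene [-0.06  0.05]
w2 scene [ 0.3  -1.16]
w1 scene [ 0.84 -0.52]
axle [ 0.55347657 -0.06453037  0.094     ] handle [ 0.57104634 -0.12190025  0.132     ] bay [0.60192202 0.08397853 0.01      ] pixel m ~2mm
jar [0.43658495 0.31326793 0.058     ]
jar [0.46101813 0.18962836 0.058     ]
```

```bash
cat > h.py <<'E'
from workcell import *
import numpy as np, cv2
from scipy.spatial.transform import Rotation as R
P=np.load("P.npy"); YAW=P[2]
def ori(yaw): # tool z down, tool y at world yaw
    y=np.array([np.cos(yaw),np.sin(yaw),0]); z=np.array([0,0,-1.]); return R.from_matrix(np.c_[np.cross(y,z),y,z]).as_quat()
def F(x,y,z): c,s=np.cos(YAW),np.sin(YAW); return np.array([P[0]+c*x-s*y,P[1]+s*x+c*y,z])
def st(t=""): 
    o=get_obs(); print(t,round(o["time_s"],2),o["position"].round(4),"F",o["wrist_force"].round(2),"w",round(o["gripper_width"],4),"g",np.round(o["grip_force"],1)); return o
E
sed -i 's/^r1=.*/r1=lambda p:F(p,0,.036,.10); r2=lambda p:F(p,0,p[8],.10)/; s/.3,.1\],loss/.3,.1,.064],loss/' fit.py; python3 fit.py
python3 - <<'E'
from h import *
q=ori(YAW); v=P[6:8]
print(F(0,0,0))
hand.move_gripper(.06,30)
bot.reach([*v,.16],q); st(); bot.servo_line([*v,.058],velocity=.12); st("down")
hand.move_gripper(0.02,30); st("grip")
bot.servo_line([*v,.20],velocity=.15); st("up")
E
```

```text
[ 0.6016  0.083  -0.237  -0.0122  0.0253 -1.0366  0.4535  0.0731  0.0689]
r1 top [ 1.12 -0.2 ]
r2 top [-0.17  0.24]
ax top [-0.41  0.23]
hd top [-0.25 -0.53]
v top [-0.07  0.02]
w1 top [-0.64 -1.67]
w2 top [-1.47 -0.63]
w3 top [0.5  0.41]
r1 scene [-0.79  0.01]
r2 scene [-0.08  0.23]
ax scene [0.02 0.12]
hd scene [-0.94 -0.28]
v scene [-0.06  0.05]
w2 scene [-0.14 -1.04]
w1 scene [ 0.36 -0.4 ]
axle [ 0.55347657 -0.06453037  0.094     ] handle [ 0.57104633 -0.12190026  0.132     ] bay [0.6016273 0.0830097 0.01     ] pixel m ~2mm
jar [0.43658495 0.31326793 0.058     ]
jar [0.46101813 0.18962836 0.058     ]
[0.6016273 0.0830097 0.       ]
 2.44 [0.4538 0.0738 0.1602] F [ 0.25 -0.36  0.68] w 0.06 g 0.0
down 3.44 [0.4539 0.0733 0.0584] F [-0.19  0.19  0.15] w 0.0599 g 0.0
grip 3.83 [0.4538 0.0732 0.0584] F [-0.19 -0.33  5.02] w 0.0272 g 31.0
up 4.92 [0.4529 0.073  0.1992] F [ 0.77  0.25 -0.54] w 0.0271 g 31.0
```

Run:
```python
from h import *
q=ori(YAW)
bot.reach(F(0,0.0005,.20),q); bot.servo_line(F(0,0.0005,.104),velocity=.1); bot.dwell(.3); o=st("hover"); print(F(0,.0005,.104))
r=vision.read_camera("top");a=r["frame"][150:240,240:390,::-1]
b=vision.read_camera("scene")["frame"][180:270,260:410,::-1]
cv2.imwrite("pics/hov.png",cv2.resize(np.vstack([a,b]),None,fx=3.3,fy=3.3,interpolation=cv2.INTER_CUBIC))
```

```text
hover 6.97 [0.6019 0.0835 0.1044] F [-0.12  0.78 -0.2 ] w 0.0274 g 31.0
[0.60174468 0.08349573 0.104     ]
```

View pics/hov.png

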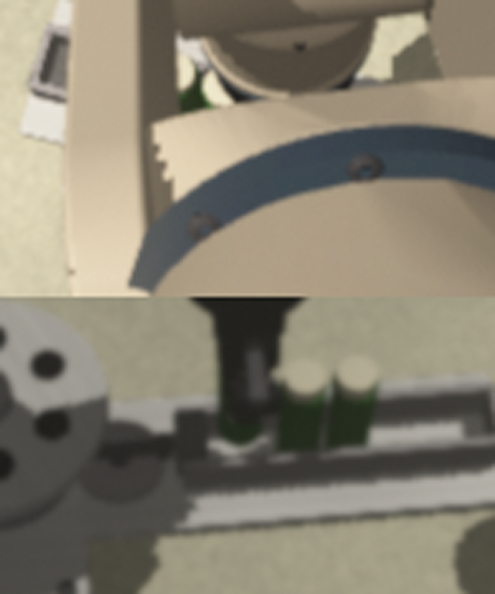

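The scene view shows the held vial's foot at about (240,440), inside the bay between the pusher (207) and row vial 1 (280). I'll lower it while watching the force.

Run:
```python
from h import *
q=ori(YAW); f0=get_obs()["wrist_force"]; c,s=np.cos(YAW),np.sin(YAW)
for z in np.r_[np.arange(.100,.0699,-.003),.0695,.0688]:
    bot.servo_line(F(0,.0005,z),q,velocity=.04); o=get_obs(); f=o["wrist_force"]-f0
    print(round(o["position"][2],4),"fx,fy,fz",np.round([c*f[0]+s*f[1],-s*f[0]+c*f[1],f[2]],1),end=" | ")
    if np.linalg.norm(f)>5: break
st()
```

```text
0.0996 fx,fy,fz [ 0.3 -0.8  0. ] | 0.0967 fx,fy,fz [0.2 0.6 0.2] | 0.0938 fx,fy,fz [ 0.3 -0.1 -0.4] | 0.0907 fx,fy,fz [-0.   0.  -0.9] | 0.0878 fx,fy,fz [-0.7 -0.7 -0.5] | 0.0848 fx,fy,fz [-0.6 -0.2 -0.5] | 0.0818 fx,fy,fz [-0.7 -0.2 -0.9] | 0.0788 fx,fy,fz [ 0.3 -0.7 -1.1] | 0.0758 fx,fy,fz [-0.8 -1.2  0.1] | 0.0728 fx,fy,fz [ 0.5 -1.1  0. ] | 0.0698 fx,fy,fz [ 0.2 -0.1 -0.8] | 0.0695 fx,fy,fz [ 0.1 -0.7 -1. ] | 0.0688 fx,fy,fz [-0.2 -0.2 -0.2] |  10.32 [0.6017 0.0835 0.0688] F [ 0.02  0.1  -0.39] w 0.0275 g 31.0
```

Run:
```python
from h import *
q=ori(YAW)
bot.servo_line(F(0,.0005,.0684),q,velocity=.03)
hand.move_gripper(.045,30); st("open")
bot.servo_line(F(0,.0005,.17),q,velocity=.12)
th=P[5]+YAW; h=F(P[3]+.06*np.cos(P[5]),-.18+P[4]+.06*np.sin(P[5]),.20); print("handle",h)
hand.move_gripper(.044,30)
bot.reach(h,ori(th)); st(); print(get_obs()["joint_pos"].round(2))
a=vision.read_camera("scene")["frame"]
cv2.imwrite("pics/rel.png",cv2.resize(a[170:280,190:400,::-1],None,fx=3.8,fy=3.8,interpolation=cv2.INTER_CUBIC))
```

```text
open 10.89 [0.6018 0.0835 0.0684] F [-0.42 -0.17  0.58] w 0.0452 g 0.0
handle [ 0.57104633 -0.12190026  0.2       ]
 12.96 [ 0.5711 -0.1214  0.1998] F [-0.3  -0.29 -0.1 ] w 0.0441 g 0.0
[-0.21  0.34  1.77  0.    1.03  1.06]
```

View pics/rel.png

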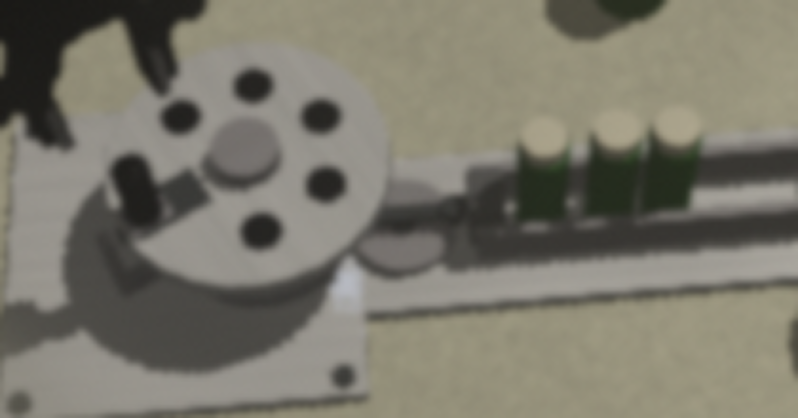

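The vial stands upright in the bay, with its cap at (543,138) in line with the row caps at (617,130) and (676,127). The gripper is above the handle, so next I descend and grip.

Run:
```python
from h import *
th=P[5]+YAW; h=F(P[3]+.06*np.cos(P[5]),-.18+P[4]+.06*np.sin(P[5]),.20)
e=np.array([np.cos(th),np.sin(th),0]); t=np.array([-e[1],e[0],0]); q=ori(th)
bot.dwell(.2); F0=np.mean([ (bot.dwell(.03),get_obs()["wrist_force"])[1] for _ in range(8)],0)
for z in(.14,.12,.111): 
    bot.servo_line([h[0],h[1],z],q,velocity=.08); f=get_obs()["wrist_force"]-F0; print(z,f.round(2))
    if np.linalg.norm(f)>4: raise SystemExit
hand.move_gripper(.012,40); bot.dwell(.3)
f=np.mean([ (bot.dwell(.03),get_obs()["wrist_force"])[1] for _ in range(10)],0)-F0
o=st("grip"); print("rad,tan,z",f@e,f@t,f[2]); np.savez("g.npz",F0=F0,p=o["position"])
```

```text
0.14 [-0.16 -0.71  0.62]
0.12 [ 0.02  0.18 -0.63]
0.111 [ 0.91 -0.11 -0.59]
grip 16.0 [ 0.5712 -0.1219  0.1113] F [-1.32  0.97  6.34] w 0.0188 g 39.2
rad,tan,z -1.9647791623943047 -0.3939598952164847 5.501111040424136
```

```bash
cat > turn.py <<'E'
from h import *
from scipy.optimize import least_squares
g=np.load("g.npz"); F0,p0=g["F0"],g["p"]; th=P[5]+YAW; q=ori(th); z=p0[2]
e=lambda a:np.array([np.cos(a),np.sin(a)])
L=[]; c=p0[:2]-.0605*e(th); cp=c.copy(); ang=lambda p:np.arctan2(*(p-c)[::-1])
def rec():
    global c
    o=get_obs(); L.append((o["position"][:2],(o["wrist_force"]-F0)[:2]))
    A,B=np.array([l[0] for l in L]),np.array([l[1] for l in L])
    def r(x):
        d=A-x; n=np.linalg.norm(d,axis=1); fr=(B*d).sum(1)/n
        return np.r_[(n-.06+fr/4000)/.00015,(x-cp)/.0025]
    c=least_squares(r,c,x_scale=.001).x
    u=e(ang(L[-1][0])); f=L[-1][1]; return f@u, f@np.array([-u[1],u[0]])
rec(); step=np.radians(7.5); done=0; last=ang(p0[:2]); mx=0; k=0
while True:
    rem=2*np.pi-done; s=min(step,rem) if rem>1.3*step else rem
    t=c+.06*e(ang(L[-1][0])+s)
    if s==rem: t=c+.06*e(ang(p0[:2]))
    bot.servo_line([*t,z],q,velocity=.02)
    fr,ft=rec(); mx=max(mx,abs(fr)); k+=1
    done=(ang(L[-1][0])-ang(p0[:2]))%(2*np.pi)
    if k%4==0 or s==rem or abs(fr)>7: print(k,round(np.degrees(done),1),"fr %.1f ft %.1f"%(fr,ft),"dc mm",((c-cp)*1e3).round(2),round(get_obs()["time_s"],1))
    if abs(fr)>10 or abs(ft)>15: print("ABORT"); break
    if s==rem: break
np.savez("end.npz",c=c,cp=cp); o=st("end"); print("p0",p0,"max fr",mx)
E
python3 turn.py
```

```text
4 30.6 fr 0.6 ft -0.4 dc mm [1.08 0.2 ] 18.2
8 62.1 fr 0.3 ft -0.9 dc mm [1.37 0.35] 20.4
12 93.5 fr -0.6 ft -2.2 dc mm [1.31 0.29] 22.7
16 123.9 fr -0.4 ft -3.2 dc mm [1.31 0.31] 24.9
20 154.5 fr 0.4 ft -2.7 dc mm [1.35 0.4 ] 27.1
24 186.2 fr -0.2 ft -1.1 dc mm [1.34 0.41] 29.3
28 218.3 fr -0.5 ft 0.0 dc mm [1.34 0.41] 31.6
32 250.0 fr -0.3 ft 0.4 dc mm [1.33 0.41] 33.9
36 280.6 fr -1.4 ft -1.4 dc mm [1.32 0.4 ] 36.1
40 309.3 fr -1.7 ft -1.4 dc mm [1.32 0.4 ] 38.2
44 336.0 fr -1.9 ft -1.6 dc mm [1.31 0.39] 40.2
48 358.9 fr -1.0 ft -1.5 dc mm [1.31 0.39] 42.0
end 42.02 [ 0.57   -0.1219  0.1112] F [-1.97  0.55  6.7 ] w 0.0191 g 39.9
p0 [ 0.57122295 -0.12189801  0.11128986] max fr 2.328248586067022
```

Forces stayed low (2.3 N radial at most). It ended about 1° short, so I'll close that gap and check before letting go.

Run:
```python
from h import *
g=np.load("g.npz");c=np.load("end.npz")["c"];p0=g["p"];q=ori(P[5]+YAW)
u=(p0[:2]-c);a0=np.arctan2(u[1],u[0]);t=c+.06*u/np.linalg.norm(u)
A=lambda:(np.degrees(np.arctan2(*(get_obs()["position"][:2]-c)[::-1])-a0)).round(2)
bot.dwell(.3);print("settled",A())
for _ in range(3):
    d=-np.radians(A())
    if d<.004: break
    cur=get_obs()["position"][:2]; 
    aim=a0+ (0.0 if _==0 else d); bot.servo_line([*(c+.06*np.array([np.cos(aim),np.sin(aim)])),p0[2]],q,velocity=.01); bot.dwell(.2); print(A())
st()
a=vision.read_camera("scene")["frame"]
cv2.imwrite("pics/end.png",cv2.resize(a[170:280,190:400,::-1],None,fx=3.8,fy=3.8,interpolation=cv2.INTER_CUBIC))
```

```text
settled -1.08
-1.08
-0.21
 43.24 [ 0.5709 -0.1216  0.1112] F [-2.43  0.37  9.12] w 0.0189 g 39.9
```

View pics/end.png

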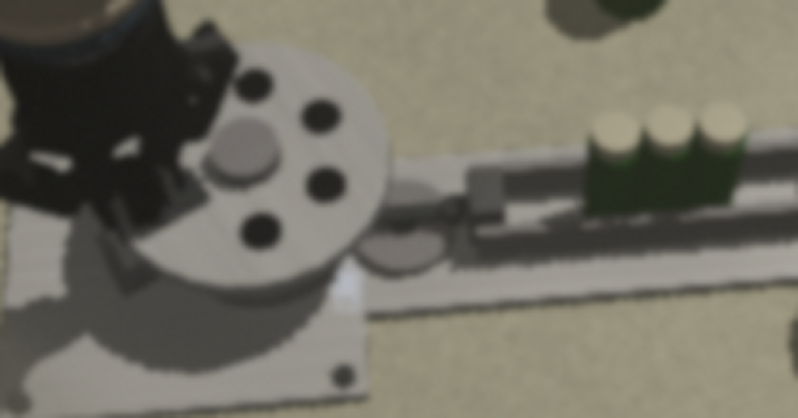

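All three vials stand in the row, with caps at (615,132), (669,126) and (722,122). The pusher is back and the wheel holes are at their starting pixels. Now I let go and retreat.

Run:
```python
from h import *
hand.move_gripper(.044,30); bot.dwell(.2); o=st("open"); p=o["position"]
bot.servo_line([p[0],p[1],.24],velocity=.1); bot.reach([.40,-.25,.30],o["orientation"]); bot.dwell(.5); st()
a=vision.read_camera("top")["frame"]
cv2.imwrite("pics/fin.png",cv2.resize(a[140:280,240:480,::-1],(792,462),interpolation=cv2.INTER_CUBIC))
```

```text
open 43.86 [ 0.5721 -0.1211  0.1111] F [-0.62  0.66 -0.61] w 0.0438 g 0.0
 46.68 [ 0.4002 -0.2498  0.2999] F [-0.22  0.42  0.33] w 0.0441 g 0.0
```

View pics/fin.png

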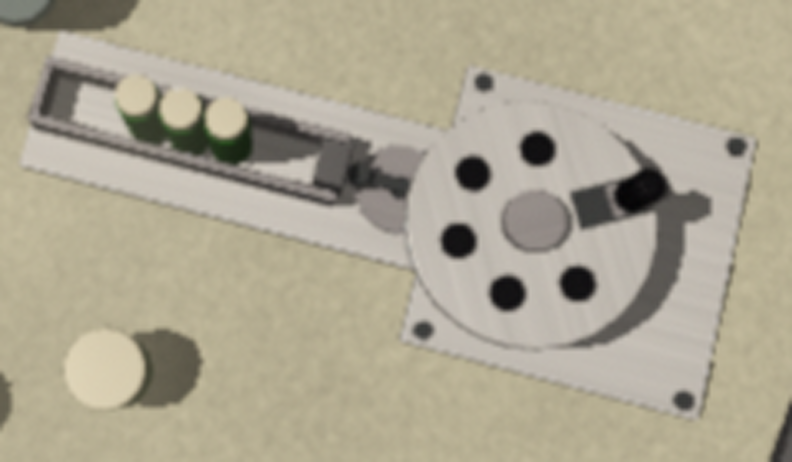

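The final top view shows the handle at (640,188) and the holes at the same pixels as at the start. Three upright vials are in the lane, the pusher is back and the jar is unmoved.

```bash
python3 -c "from workcell import hand_in; print(hand_in())"
```

```text
the job is handed in; nothing more can be done
None
```

The vial is fed into the row, the flywheel was turned one counter-clockwise revolution (handle back within about 0.2° of its start, by the arm's own position reading), the handle is released, and the job was handed in at about 47 s.

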